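# Take the used ribbon cassette out of the label printer

## Robot

A 6-joint arm with a two-finger parallel gripper is mounted at the origin on a cart in front of the work surface, level with it; the furniture and walls round the work are solid. World frame = base frame: x ahead of the robot, y to its left, z up, the work surface at z = 0. Lengths are in mm, angles in rad, forces in N, time in s.
With the tool pointing down it reaches from about 275 to 750 mm from the base axis. Payload 10.2 kg.
Tool frame: the origin (TCP) lies midway between the tips of the shut fingers; the grasp point (between the pads) lies 19 mm behind it; z points along the fingers, y is the line along which they close (so a half turn about z gives the same grasp; the last joint's range is limited). The gripper opens to 85 mm and grips with 20 to 120 N. Pads are 22 mm wide; open, the fingers measure 114 mm over their backs; the gripper's body (76 mm by 85 mm) begins 54 mm behind the grasp point. The pads swing forward as they close: fully open they stand 13 mm farther back than shut.
Start: joints at [1.022, 0.313, 1.498, -0, 1.331, -0.223], TCP at [168.048, 497.384, 231.294] pointing down, gripper open.
Joint ranges: [-2.94, 2.94], [-0.97, 2.17], [0.19, 2.56], [-1.23, 4.37], [0.02, 3.11], [-2.88, 2.88]. Speed limits (rad/s): [2.39, 2.39, 3.01, 3.14, 3.14, 3.14].

## Interface

Orientations are given as a unit quaternion [w, x, y, z].
In Python, from rig import sense, capture, finish_job, find_in, place_of gives the robot as it stands. The module is installed in compiled form; this text tells all that it offers.
- The arm moves only by the shell command python3 -m jog 'ROWS' [FORCE]. ROWS is JSON, a list of rows, each an object of numbers: "tx", "ty", "tz": the shift along the tool's x, y, z in mm; "ax", "ay", "az": the turn, a rotation vector about the tool's x, y, z in rad; "jaw": the closure, from -1 (fully open) to 1 (shut), so that 0 is half open. In form: [{"tx": .., "ty": .., "tz": .., "ax": .., "ay": .., "az": .., "jaw": ..}, ...]. A call has 1 to 5 rows; each row shifts and turns the commanded pose from where the row before left it, along the tool's axes as they then stand; what a row does not reach is not made up. A row lasts 1/8 s, in which the tool goes at most 62.5 mm and 10.7 degrees, less where a joint would pass 70% of its speed; a pose out of reach is approached as far as the arm can. A call with a gripper value outside its range is refused whole. The fingers move at their own pace and stop on an object; FORCE is the grip in N (left out, the last holds). Time passes only in rows, so rows that do not move let the fingers close. It gives the time, the measured TCP pose, the force, the opening and the grip force at its end, in the units of the state.
- sense(): the state, without advancing time (a new reading comes with each control period).
- capture(name): name is "scene" or "top" or "wrist"; returns a dict with "color" (384x512x3 uint8, red, green, blue), "depth" (384x512 float32, mm along the optical axis (not along the pixel's ray), 0 where there is no reading), "fx", "fy", "cx", "cy" (pixels), "camera_from_world" (4x4, takes a point from world to camera coordinates); the wrist camera has in their place "mount" (4x4, takes a point from camera to tool coordinates, whose origin is the TCP and whose axes are the flange's). Camera axes: x right, y up, looking along -z (the intrinsics and any distortion apply to the point x, -y, -z); pixel columns grow to the right and rows downward; lengths in mm; the calibration is good to about 2 mm. A picture is of the moment at which its call begins: read the wrist's pose just before it.
- finish_job(): hands the job in; it is judged then, once.
Trained networks look in the newest picture that a camera, given by its name, has taken for a name from the list of things; names that differ only in an ending like _2 or _b are one class to them, and where a whole thing is asked for, a point or a joint stands for the part that bears it (a point fixed in the world has none). Each returns a list of dicts, best first, with "conf" (0 to 1); they miss things now and then, are a little off and sometimes report something else, mostly with a low value. They report only what shows in the picture. A call takes as long as a camera call.
- find_in(query, camera): "centre" ([column, row] in pixels, amid what is visible of it).
- place_of(query, camera): "centre" ([column, row] in pixels: a listed point, or the origin of a listed thing).
The state is a dict: "time_s": time; "joints": joint angles; "dq": joint speeds; "tau": joint torques, N m; "eef_pos": TCP position; "ee_rot": TCP orientation; "force": force on the tool from outside, world axes, zero at the start; "wrist_torque": the same for the moment, N m; "grip_width": opening from 0.0 (shut) to 1.0 (fully open); "grip_force": force on a finger pad.
Only numpy, scipy, OpenCV 4.12 (cv2) and the standard library are available. Lean on these libraries where they do the work, as an engineer would, in place of code of your own. Each camera call takes 0.05 s, during which the arm holds its last target. There are 200 camera calls.

## Task

The ribbon in the label printer has run out. Swing the printer's cover right up and back so that it stays open, squeeze the two green side catches of the ribbon cassette together until they let go (never pull it against its catches), lift the cassette straight up out of its bay, and finish still holding it by the catches, level and still, well clear above the open printer. Leave the spare cassette, the black mouse beside the printer and the calculator where they are.

Things in the scene. Friction and masses are not known exactly. Their poses are not given: they have to be found in the camera images.
- printer: light grey desktop label printer, fixed, 170 x 170 mm, 102 mm high when shut. Origin: centre of its underside, on the desk; x from its front (label slot, robot side) to its rear, y to its left, z up. Under the cover a dark level deck, top 57 mm above the desk, with the sunk cassette bay (under 1.5 mm play; centre 8 mm in front of the origin); its fixed side lips hold the cassette's catches down
- cover (a joint): angle of the printer's cover, rad: 0 shut, 1.75 fully open (leaning back). A 44 mm high shell hinged along its lower rear edge; the stiff hinge holds it at any angle, and moving it takes about 2 N at the tab. Starts shut or ajar (up to 0.3)
- cover_tab (a point): grip point in the green thumb tab that juts forward and slightly up from the middle of the cover's front: 18 mm wide (along the printer's y), 10 mm thick, 38 mm long; the point is 26 mm out from the cover's front face, 193 mm from the hinge axis, and moves with the cover. Pinched across its width, the tab can turn between the fingers as the cover swings
- cover_hinge (a point): point on the cover's hinge axis, at the middle of its length; the axis runs along the printer's y, 80 mm behind the printer's origin and 58 mm above the desk
- cassette: used ribbon cassette in the bay, dark grey, 84 (x) x 44 (y) x 78 (z) mm without catches, 0.18 kg. Origin: centre of its underside, 12 mm above the desk while seated, axes as the printer's; top then 33 mm above the deck. Green spring catches, 14 mm wide, mid its +y and -y sides, finger pads 48 to 76 mm above its underside: 61 mm wide over both at rest, 44 mm pinched flush. Beside them 45 mm free
- catch_left (a joint): angle of the catch on the cassette's +y side, rad: 0 at rest (hooked under the printer's lip), lets go between 0.08 and 0.11, about 0.135 flush with the side, 0.15 stop. Hinged near its foot; a spring pushes it out (2 N at the pad at rest, 6 N fully in)
- catch_right (a joint): the same for the catch on the -y side
- catch_left_pad (a point): point on the outer face of the left catch's finger pad, 66 mm above the cassette's underside (78 mm above the desk while seated)
- catch_right_pad (a point): the same on the right catch
- spare_cassette: a fresh cassette of the same size and colour with yellow seals, standing on the desk left of the printer, to be left alone. Origin: centre of its underside
- mouse: black computer mouse right of the printer, 104 x 56 x 36 mm, to be left alone. Origin: centre of its underside
- calculator: pocket calculator, 118 x 72 x 14 mm, to be left alone. Origin: centre of its underside

How it is judged:
By the outcome, as a careful person would: the job done as asked, in the order asked, and still so for the second after the job is handed in, while the arm keeps its last pose, push and grip.
It also fails if it takes over 43 s, if anything falls off the work surface, if the arm or the gripper's body presses on something with over 40 N, if the wrist force passes 120 N, or if a joint passes its speed limit or range.

## Working session

There is one attempt and no reset: what is moved stays moved. The work goes in short steps, Python scripts to look and compute and a shell command to move; the robot and the scene stay as the last step left them, time stands still between calls to the robot, and variables do not carry over. Pictures are saved under pics/ and viewed, at most 10 in all, crops included, and the job is handed in when it is done.

```bash
mkdir -p pics
cat > h.py <<'E'
import numpy as np, cv2
from rig import *
from scipy.spatial.transform import Rotation as R
def rot(q): return R.from_quat([q[1],q[2],q[3],q[0]]).as_matrix()
def cam_to_world(c,s=None):
    if 'mount' in c:
        T=np.eye(4);T[:3,:3]=rot(s['ee_rot']);T[:3,3]=s['eef_pos'];return T@np.array(c['mount'])
    return np.linalg.inv(np.array(c['camera_from_world']))
def px(c,uv,T,d=None):
    u,v=uv
    if d is None:
        p=c['depth'][int(v)-1:int(v)+2,int(u)-1:int(u)+2];p=p[p>0];d=np.median(p) if len(p) else 0
    P=np.array([(u-c['cx'])/c['fx']*d,-(v-c['cy'])/c['fy']*d,-d,1]);return (T@P)[:3]
def ray(c,uv,T,z):
    o=T[:3,3];r=px(c,uv,T,1000.)-o;return o+r*(z-o[2])/r[2]
def cloud(c,T):
    v,u=np.mgrid[0:384,0:512];d=c['depth']
    P=np.stack([(u-c['cx'])/c['fx']*d,-(v-c['cy'])/c['fy']*d,-d,np.ones_like(d)],-1);W=(P@T.T)[...,:3];W[d<=0]=np.nan;return W
E
python3 - <<'E'
from h import *
s=sense();print(s['eef_pos'],s['ee_rot'],s['force'],s['grip_width'])
ims=[]
for n in ['scene','top']:
    c=capture(n);T=cam_to_world(c);ims.append(c['color'])
    print(n,T[:3,3].round(),[k for k in c],c['fx'])
    for q in ['printer','cover','cover_tab','cover_hinge','cassette','spare_cassette','mouse','calculator']:
        for f in (place_of,find_in):
            for r in f(q,n)[:2]:
                print(q,f.__name__,round(r['conf'],2),np.round(r['centre']),px(c,r['centre'],T).round(1))
    np.savez(n+'.npz',**{k:c[k] for k in c})
    cv2.imwrite(f'pics/{n}0.png',c['color'][...,::-1])
E
```

```text
[167.89494531 497.14906179 230.70134699] [-2.61398089e-04  1.62193869e-01  9.86758677e-01 -6.27208037e-04] [-1.0480416  -0.68564731 -0.65297624] 0.9998318077460946
scene [1211. -643.  664.] ['color', 'depth', 'fx', 'fy', 'cx', 'cy', 'camera_from_world'] 363.57190278758105
printer call 0.76 [246. 233.] [ 631.5 -202.9   51.8]
printer call 0.88 [244. 217.] [ 627.2 -206.5  101.8]Traceback (most recent call last):
  File "<stdin>", line 9, in <module>
ValueError: it knows: calculator, cassette, catch_left_pad, catch_right_pad, cover_hinge, cover_tab, mouse, printer, spare_cassette
```

Run:
```python
from h import *
for n in ['scene','top']:
    c=capture(n);T=cam_to_world(c)
    print(n,T[:3,3].round(),c['fx'])
    for q in ['printer','cover_tab','cover_hinge','cassette','spare_cassette','mouse','calculator']:
        for f in (place_of,find_in):
            try:
              for r in f(q,n)[:2]:
                print(q,'pf'[f is find_in],round(r['conf'],2),np.round(r['centre']),px(c,r['centre'],T).round(1))
            except ValueError as e: print(q,e)
    np.savez(n+'.npz',**{k:c[k] for k in c})
    cv2.imwrite(f'pics/{n}0.png',c['color'][...,::-1])
```

```text
scene [1211. -643.  664.] 363.57190278758105
printer p 0.86 [246. 231.] [ 628.6 -200.7   52.7]
printer f 0.76 [246. 216.] [ 627.9 -200.8  101.8]
cover_tab f 0.73 [240. 204.] [ 579.2 -182.3  105.8]
cover_hinge p 0.89 [262. 231.] [ 656.7 -170.3   56.9]
cover_hinge f 0.66 [243. 202.] [ 577.7 -171.3  106.2]
cassette f 0.35 [245. 217.] [ 627.1 -203.   100.7]
spare_cassette p 0.94 [321. 176.] [513.5 212.9  18. ]
spare_cassette f 0.88 [320. 165.] [495.2 219.3  50.4]
mouse p 0.85 [194. 268.] [ 637.9 -362.3   27.1]
calculator p 0.57 [132. 251.] [ 471.4 -451.1    8.2]
calculator p 0.32 [246. 233.] [ 636.5 -204.8   54.7]
calculator f 0.75 [134. 250.] [ 475.3 -446.8   10. ]
top [ 301. -121. 1549.] 498.29317271198346
printer p 0.87 [275. 183.] [ 550.7 -158.6  111.2]
printer f 0.59 [272. 178.] [ 564.3 -150.1  110.6]
cover_tab p 0.71 [269. 211.] [ 467.9 -140.6  113.5]
cover_hinge f 0.91 [274. 180.] [ 560.1 -154.7  110.4]
spare_cassette p 0.81 [149. 210.] [478.  216.   76.2]
mouse p 0.59 [337. 166.] [ 613.7 -353.3   31.4]
mouse f 0.83 [332. 165.] [ 617.8 -338.9   30.9]
calculator p 0.85 [367. 224.] [ 437.2 -443.4    9.3]
calculator f 0.58 [364. 217.] [ 458.5 -433.5   11.1]
calculator f 0.47 [277. 179.] [ 563.6 -165.4  107.1]
```

View pics/scene0.png

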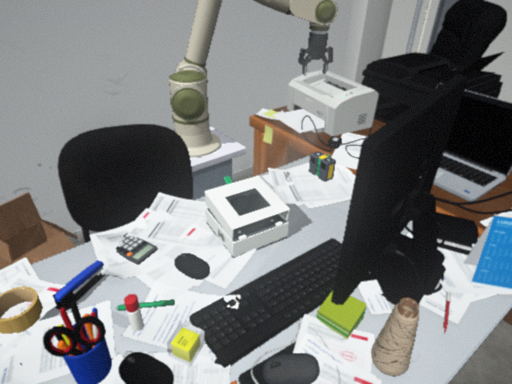

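View pics/top0.png

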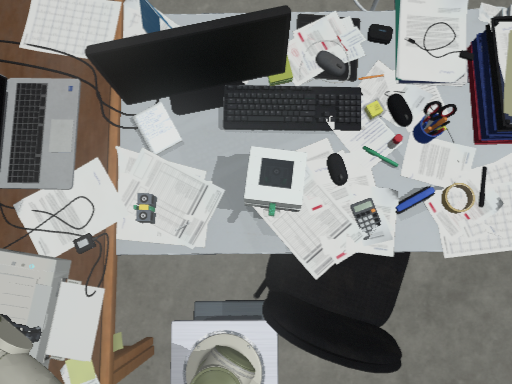

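Scene: printer (white) near (247,215), with its green tab at (228,181). Top: printer at (276,178), tab at (271,210), mouse to the right at (337,168), spare cassette to the left at (146,208).

Run:
```python
from h import *
for n in ['top','scene']:
    c=dict(np.load(n+'.npz'));T=cam_to_world(c);W=cloud(c,T)
    hsv=cv2.cvtColor(c['color'],cv2.COLOR_RGB2HSV)
    near=(abs(W[...,0]-560)<150)&(abs(W[...,1]+160)<120)
    g=near&(hsv[...,0]>60)&(hsv[...,0]<95)&(hsv[...,1]>90)&(W[...,2]>40)
    print(n,'green',g.sum(),np.nanmean(W[g],0).round(1),np.nanmin(W[g],0).round(1),np.nanmax(W[g],0).round(1))
    m=near&(W[...,2]>85)&(c['color'].min(-1)>120)
    P=W[m];A=np.c_[P[:,:2],np.ones(len(P))];k=np.linalg.lstsq(A,P[:,2],rcond=None)[0]
    r=cv2.minAreaRect(P[:,:2].astype(np.float32));print(len(P),'plane',k.round(3),r,P[:,2].min(),P[:,2].max())
    print(cv2.boxPoints(r).round(0).tolist())
```

```text
top green 65 [ 474.3 -147.9  113. ] [ 455.7 -158.5   91. ] [ 492.8 -140.1  126.2]
2211 plane [-1.07000e-01  1.50000e-02  1.74294e+02] ((555.7554321289062, -158.06959533691406), (170.10223388671875, 202.36766052246094), 82.56043243408203) 91.38919370131885 126.39710486831973
[[444.0, -229.0], [645.0, -256.0], [667.0, -87.0], [466.0, -61.0]]
scene green 47 [ 469.8 -148.7  113.3] [ 455.5 -155.8  106.4] [ 480.8 -140.3  121.5]
2084 plane [-9.70000e-02  3.60000e-02  1.68776e+02] ((565.9210205078125, -159.7633056640625), (172.23988342285156, 185.45166015625), 82.14099884033203) 85.2327541887363 118.94183128634984
[[462.0, -232.0], [646.0, -258.0], [670.0, -87.0], [486.0, -62.0]]
```

```bash
python3 -m jog '[{"az":-0.095},{"az":-0.095},{"tx":-30,"ty":-50},{"tx":-30,"ty":-50},{"tx":-30,"ty":-50}]' 40
python3 -m jog '[{"tx":-32,"ty":-50},{"tx":-32,"ty":-50},{"tx":-32,"ty":-50},{"tx":-32,"ty":-50},{"tx":-32,"ty":-50}]'
python3 -m jog '[{"tx":-32,"ty":-50},{"tx":-32,"ty":-50},{"tx":-32,"ty":-50},{"tx":-20,"ty":-40},{"jaw":0}]'
cat > w.py <<'E'
from h import *
import sys
def look(name,qs):
    s=sense();c=capture('wrist');T=cam_to_world(c,s);W=cloud(c,T)
    print('t',s['time_s'],'tcp',np.round(s['eef_pos'],1),'q',np.round(s['ee_rot'],3),'F',np.round(s['force'],1),'gw',s['grip_width'],'gf',s['grip_force'])
    cv2.imwrite(f'pics/{name}.png',c['color'][...,::-1])
    for q in qs:
        for r in place_of(q,'wrist')[:2]: print(q,round(r['conf'],2),np.round(r['centre']),px(c,r['centre'],T).round(1))
    return s,c,T,W
E
python3 - <<'E'
from w import *
s,c,T,W=look('w1',['cover_tab','cover_hinge','printer'])
print(rot(s['ee_rot']).round(3), s['joints'])
hsv=cv2.cvtColor(c['color'],cv2.COLOR_RGB2HSV)
g=(hsv[...,0]>60)&(hsv[...,0]<95)&(hsv[...,1]>90)&(W[...,2]>40)
print('green',g.sum(),np.nanmedian(W[g],0).round(1),np.nanmin(W[g],0).round(1),np.nanmax(W[g],0).round(1))
P=W[g];print(cv2.minAreaRect(P[:,:2].astype(np.float32)))
E
```

```text
t 1.65 tcp [168.  497.4 231.3] q [-0.     0.162  0.987  0.   ] F [-1.1 -0.4 -0.8] gw 1.0018050191261458 gf 0.0
[[-0.947  0.32  -0.   ]
 [ 0.32   0.947  0.   ]
 [ 0.     0.    -1.   ]] [ 1.02161658e+00  3.12915639e-01  1.49767573e+00  3.09715940e-06
  1.33100143e+00 -2.23388451e-01]
green 302 [157.1 496.3 307.1] [133.7 436.8 248.6] [191.8 564.  323.8]
((162.06439208984375, 498.81866455078125), (133.816162109375, 27.969186782836914), 74.03656768798828)schema error: expected keys tx, ty, tz, ax, ay, az, jaw
schema error: expected keys tx, ty, tz, ax, ay, az, jaw
schema error: expected keys tx, ty, tz, ax, ay, az, jaw
```

View pics/w1.png

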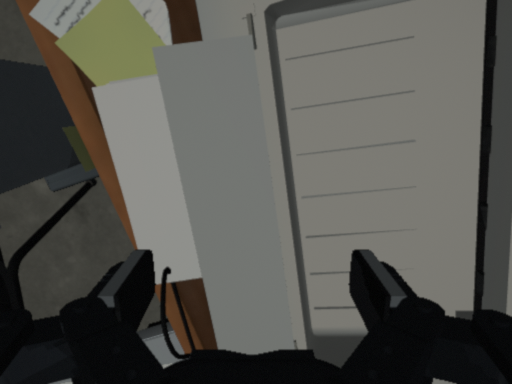

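The move was refused because every key is required, so the picture only shows the start view: fingers at (130,290) and (380,290). Resending with full rows.

```bash
python3 -m jog '[{"tx":0,"ty":0,"tz":0,"ax":0,"ay":0,"az":-0.095,"jaw":-1},{"tx":0,"ty":0,"tz":0,"ax":0,"ay":0,"az":-0.095,"jaw":-1},{"tx":-30,"ty":-50,"tz":0,"ax":0,"ay":0,"az":0,"jaw":-1},{"tx":-30,"ty":-50,"tz":0,"ax":0,"ay":0,"az":0,"jaw":-1},{"tx":-30,"ty":-50,"tz":0,"ax":0,"ay":0,"az":0,"jaw":-1}]' 40
python3 -m jog '[{"tx":-32,"ty":-50,"tz":0,"ax":0,"ay":0,"az":0,"jaw":-1},{"tx":-32,"ty":-50,"tz":0,"ax":0,"ay":0,"az":0,"jaw":-1},{"tx":-32,"ty":-50,"tz":0,"ax":0,"ay":0,"az":0,"jaw":-1},{"tx":-32,"ty":-50,"tz":0,"ax":0,"ay":0,"az":0,"jaw":-1},{"tx":-32,"ty":-50,"tz":0,"ax":0,"ay":0,"az":0,"jaw":-1}]'
python3 -m jog '[{"tx":-32,"ty":-50,"tz":0,"ax":0,"ay":0,"az":0,"jaw":0},{"tx":-32,"ty":-50,"tz":0,"ax":0,"ay":0,"az":0,"jaw":0},{"tx":-32,"ty":-50,"tz":0,"ax":0,"ay":0,"az":0,"jaw":0},{"tx":-20,"ty":-40,"tz":0,"ax":0,"ay":0,"az":0,"jaw":0},{"tx":0,"ty":0,"tz":0,"ax":0,"ay":0,"az":0,"jaw":0}]'
python3 - <<'E'
from w import *
s,c,T,W=look('w2',['cover_tab','cover_hinge','printer'])
print(rot(s['ee_rot']).round(3), s['joints'])
hsv=cv2.cvtColor(c['color'],cv2.COLOR_RGB2HSV)
g=(hsv[...,0]>60)&(hsv[...,0]<95)&(hsv[...,1]>90)&(W[...,2]>40)
print('green',g.sum(),np.nanmedian(W[g],0).round(1),np.nanmin(W[g],0).round(1),np.nanmax(W[g],0).round(1))
P=W[g];print(cv2.minAreaRect(P[:,:2].astype(np.float32)))
E
```

```text
time_s: 2.48
eef_pos: [237.2, 335.0, 231.4]
ee_rot: [0.0, 0.067, 0.998, 0.0]
force: [1.7, 0.3, 0.7]
grip_width: 0.996
grip_force: 0.0
time_s: 3.1
eef_pos: [362.1, 65.3, 231.6]
ee_rot: [0.001, 0.068, 0.998, 0.0]
force: [1.3, 1.5, -0.0]
grip_width: 0.999
grip_force: 0.0
time_s: 3.72
eef_pos: [451.1, -139.0, 230.8]
ee_rot: [-0.0, 0.069, 0.998, 0.0]
force: [0.1, 0.2, -0.8]
grip_width: 0.502
grip_force: 0.0
t 3.725 tcp [ 451.1 -139.   230.8] q [-0.     0.069  0.998  0.   ] F [ 0.1  0.2 -0.8] gw 0.5019296797864462 gf 0.0
cover_tab 0.56 [244. 208.] [ 464.5 -146.9  119.5]
printer 0.73 [245. 262.] [ 512.7 -153.1  118. ]
[[-0.99   0.139 -0.001]
 [ 0.139  0.99   0.   ]
 [ 0.001  0.    -1.   ]] [-5.47699633e-01  1.96710177e-01  1.64956861e+00 -2.24859089e-04
  1.29588295e+00 -1.97942045e+00]
green 978 [ 472.4 -147.9  115.1] [ 429.8 -197.3  103.2] [557.5 -81.  324.4]
((492.87310791015625, -146.3187255859375), (117.26396942138672, 125.11761474609375), 82.37993621826172)
```

View pics/w2.png

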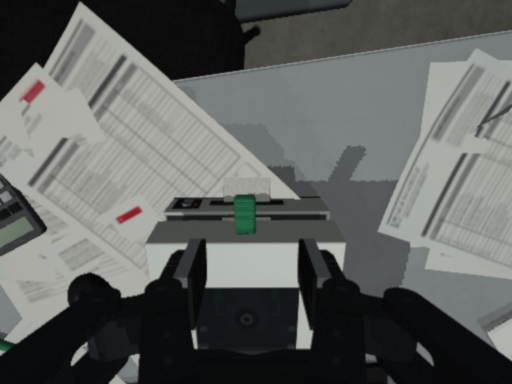

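The tab is at (245,213), just left of the finger midline (~252). The printer edges run level with the image, so the yaw is right. Descending on the tab.

```bash
python3 -m jog '[{"tx":-15,"ty":-6,"tz":30,"ax":0,"ay":0,"az":0,"jaw":0},{"tx":0,"ty":0,"tz":50,"ax":0,"ay":0,"az":0,"jaw":0},{"tx":0,"ty":0,"tz":35,"ax":0,"ay":0,"az":0,"jaw":0},{"tx":0,"ty":0,"tz":20,"ax":0,"ay":0,"az":0,"jaw":0},{"tx":0,"ty":0,"tz":0,"ax":0,"ay":0,"az":0,"jaw":0}]' 40
python3 -m jog '[{"tx":0,"ty":0,"tz":0,"ax":0,"ay":0,"az":0,"jaw":1},{"tx":0,"ty":0,"tz":0,"ax":0,"ay":0,"az":0,"jaw":1},{"tx":0,"ty":0,"tz":0,"ax":0,"ay":0,"az":0,"jaw":1},{"tx":0,"ty":0,"tz":0,"ax":0,"ay":0,"az":0,"jaw":1}]' 40
python3 - <<'E'
from h import *
c=capture('top');T=cam_to_world(c);cv2.imwrite('pics/t1.png',cv2.resize(c['color'][100:260,200:360,::-1],None,fx=3,fy=3))
h=np.array([650,-171,58.]);u=np.array([.99,-.139,0]);s=sense();print(s['force'])
p=np.array(s['eef_pos'])+[0,0,19];d=p-h;print(p,d@u,d[2],np.hypot(d@u,d[2]),np.arctan2(d[2],-d@u))
E
```

```text
time_s: 4.55
eef_pos: [464.3, -143.5, 95.7]
ee_rot: [-0.001, 0.067, 0.998, 0.001]
force: [0.2, -0.7, -0.3]
grip_width: 0.503
grip_force: 0.0
time_s: 5.05
eef_pos: [465.1, -146.9, 97.8]
ee_rot: [0.001, 0.068, 0.998, -0.002]
force: [-4.3, -11.5, 0.3]
grip_width: 0.197
grip_force: 42.4
[ -5.19748672 -11.74573103   1.05225749]
[ 465.11247189 -146.84715109  116.80835482] -186.39589882975588 58.808354816271304 195.45294496821748 0.30561781483595357
```

Run:
```python
import numpy as np
r=194;phi=np.arange(0.305,1.88,0.0785)
a=np.where(phi<1.08,0,-(phi-1.08)*0.5)
g=np.c_[-r*np.cos(phi),r*np.sin(phi)]
tcp=g+19*np.c_[-np.sin(a),-np.cos(a)]
for i in range(len(phi)-1):
    d=tcp[i+1]-tcp[i];x=np.array([-np.cos(a[i]),np.sin(a[i])*1]);z=np.array([-np.sin(a[i]),-np.cos(a[i])])
    # x' = x cos a - z sin a ; x=(-1,0), z=(0,-1)
    x=np.array([-np.cos(a[i]),np.sin(a[i])])
    print(i,phi[i+1].round(3),'tx %.1f tz %.1f ay %.3f'%(d@x,d@z,a[i+1]-a[i]),tcp[i+1].round(0))
```

```text
0 0.384 tx -5.1 tz -14.3 ay 0.000 [-180.   54.]
1 0.462 tx -6.2 tz -13.9 ay 0.000 [-174.   67.]
2 0.54 tx -7.3 tz -13.4 ay 0.000 [-166.   81.]
3 0.619 tx -8.3 tz -12.7 ay 0.000 [-158.   94.]
4 0.698 tx -9.3 tz -12.0 ay 0.000 [-149.  106.]
5 0.776 tx -10.2 tz -11.3 ay 0.000 [-138.  117.]
6 0.854 tx -11.1 tz -10.4 ay 0.000 [-127.  127.]
7 0.933 tx -11.9 tz -9.5 ay 0.000 [-116.  137.]
8 1.012 tx -12.6 tz -8.6 ay 0.000 [-103.  145.]
9 1.09 tx -13.3 tz -7.6 ay -0.005 [-90. 153.]
10 1.168 tx -14.5 tz -6.5 ay -0.039 [-75. 160.]
11 1.247 tx -15.2 tz -4.8 ay -0.039 [-60. 165.]
12 1.326 tx -15.7 tz -3.1 ay -0.039 [-45. 169.]
13 1.404 tx -15.9 tz -1.3 ay -0.039 [-29. 173.]
14 1.483 tx -16.0 tz 0.5 ay -0.039 [-13. 175.]
15 1.561 tx -15.8 tz 2.3 ay -0.039 [  3. 176.]
16 1.64 tx -15.4 tz 4.0 ay -0.039 [ 19. 175.]
17 1.718 tx -14.8 tz 5.7 ay -0.039 [ 34. 174.]
18 1.797 tx -14.1 tz 7.4 ay -0.039 [ 50. 171.]
19 1.875 tx -13.1 tz 8.9 ay -0.039 [ 65. 168.]
```

View pics/t1.png

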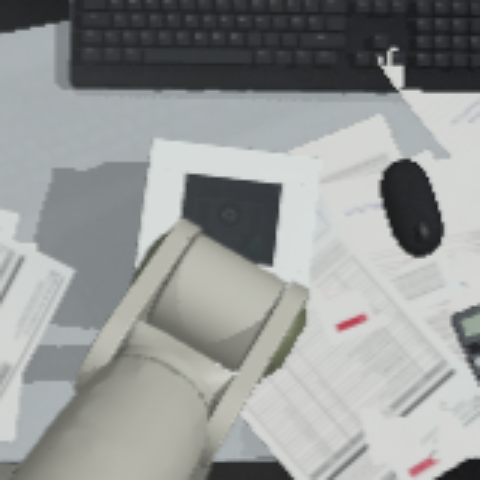

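The top view shows the arm over the tab, with the white cover still in place (crop (230,210)) and the mouse clear at (412,205). Swinging the cover along its arc.

```bash
python3 -m jog '[{"tx":-5,"ty":-3.5,"tz":-14,"ax":0,"ay":0,"az":0,"jaw":1},{"tx":-6,"ty":0,"tz":-14,"ax":0,"ay":0,"az":0,"jaw":1},{"tx":-7,"ty":0,"tz":-13.5,"ax":0,"ay":0,"az":0,"jaw":1},{"tx":-8.5,"ty":0,"tz":-13,"ax":0,"ay":0,"az":0,"jaw":1},{"tx":-9,"ty":0,"tz":-12,"ax":0,"ay":0,"az":0,"jaw":1}]'
python3 -m jog '[{"tx":-10,"ty":0,"tz":-11.5,"ax":0,"ay":0,"az":0,"jaw":1},{"tx":-11,"ty":0,"tz":-10.5,"ax":0,"ay":0,"az":0,"jaw":1},{"tx":-12,"ty":0,"tz":-9.5,"ax":0,"ay":0,"az":0,"jaw":1},{"tx":-12.5,"ty":0,"tz":-8.5,"ax":0,"ay":0,"az":0,"jaw":1},{"tx":-13.5,"ty":0,"tz":-7.5,"ax":0,"ay":0,"az":0,"jaw":1}]'
```

```text
time_s: 5.72
eef_pos: [499.3, -151.7, 163.4]
ee_rot: [-0.001, 0.068, 0.998, 0.001]
force: [2.7, 3.3, -6.7]
grip_width: 0.203
grip_force: 41.9
time_s: 6.35
eef_pos: [557.5, -159.5, 211.5]
ee_rot: [-0.001, 0.067, 0.998, 0.001]
force: [-3.0, 5.4, -0.3]
grip_width: 0.202
grip_force: 42.7
```

```bash
python3 -m jog '[{"tx":-14.5,"ty":0,"tz":-6.5,"ax":0,"ay":-0.04,"az":0,"jaw":1},{"tx":-15,"ty":0,"tz":-5,"ax":0,"ay":-0.04,"az":0,"jaw":1},{"tx":-15.5,"ty":0,"tz":-3,"ax":0,"ay":-0.04,"az":0,"jaw":1},{"tx":-16,"ty":0,"tz":-1.5,"ax":0,"ay":-0.04,"az":0,"jaw":1},{"tx":-16,"ty":0,"tz":0.5,"ax":0,"ay":-0.04,"az":0,"jaw":1}]'
python3 -m jog '[{"tx":-16,"ty":0,"tz":2.5,"ax":0,"ay":-0.04,"az":0,"jaw":1},{"tx":-15.5,"ty":0,"tz":4,"ax":0,"ay":-0.04,"az":0,"jaw":1},{"tx":-15,"ty":0,"tz":5.5,"ax":0,"ay":-0.04,"az":0,"jaw":1},{"tx":-14,"ty":0,"tz":7.5,"ax":0,"ay":-0.04,"az":0,"jaw":1},{"tx":0,"ty":0,"tz":0,"ax":0,"ay":0,"az":0,"jaw":1}]'
python3 - <<'E'
from h import *
h=np.array([650,-171,58.]);u=np.array([.99,-.139,0]);s=sense();print(s['force'],s['joints'])
p=np.array(s['eef_pos'])-19*rot(s['ee_rot'])[:,2];d=p-h;print(p,d@u,d[2],np.hypot(d@u,d[2]),np.arctan2(d[2],-d@u))
E
```

```text
time_s: 6.98
eef_pos: [633.6, -169.7, 234.0]
ee_rot: [0.1, 0.067, 0.993, -0.006]
force: [-3.5, 6.7, 4.4]
grip_width: 0.198
grip_force: 43.4
time_s: 7.6
eef_pos: [698.1, -178.4, 232.2]
ee_rot: [0.182, 0.066, 0.981, -0.012]
force: [1.9, 7.4, 7.1]
grip_width: 0.2
grip_force: 45.3
[1.94887551 7.42455197 7.12398143] [-0.45299239  0.5596113   1.17337564  0.12962584  1.06308176 -1.93255126]
[ 691.34276702 -177.48025237  249.94966247] 41.830094429558635 191.9496624657258 196.45465054483148 1.785363901155926
```

```bash
python3 -m jog '[{"tx":-13,"ty":1.5,"tz":9,"ax":0,"ay":-0.02,"az":0,"jaw":1},{"tx":-7,"ty":0,"tz":6,"ax":0,"ay":0,"az":0,"jaw":1},{"tx":0,"ty":0,"tz":0,"ax":0,"ay":0,"az":0,"jaw":1}]'
python3 - <<'E'
from h import *
h=np.array([650,-171,58.]);u=np.array([.99,-.139,0]);s=sense();print(s['force'])
p=np.array(s['eef_pos'])-19*rot(s['ee_rot'])[:,2];d=p-h;print(p,d@u,d[2],np.hypot(d@u,d[2]),np.arctan2(d[2],-d@u))
E
```

```text
time_s: 7.98
eef_pos: [722.2, -181.6, 226.0]
ee_rot: [0.192, 0.066, 0.979, -0.014]
force: [2.5, 0.3, 8.7]
grip_width: 0.205
grip_force: 47.3
[2.53829824 0.32765082 8.72551008]
[ 715.13266219 -180.56440962  243.63087243] 65.81078850589903 185.63087242698634 196.95146783350523 1.9114966417587245
```

```bash
python3 -m jog '[{"tx":-5,"ty":0,"tz":4.5,"ax":0,"ay":0,"az":0,"jaw":1},{"tx":0,"ty":0,"tz":0,"ax":0,"ay":0,"az":0,"jaw":1}]'
```

```text
time_s: 8.22
eef_pos: [728.3, -182.4, 223.6]
ee_rot: [0.192, 0.066, 0.979, -0.014]
force: [2.6, 1.8, 8.6]
grip_width: 0.198
grip_force: 48.2
```

```bash
python3 -m jog '[{"tx":0,"ty":0,"tz":0,"ax":0,"ay":0,"az":0,"jaw":-0.2},{"tx":0,"ty":0,"tz":0,"ax":0,"ay":0,"az":0,"jaw":-0.2},{"tx":0,"ty":0,"tz":-20,"ax":0,"ay":0,"az":0,"jaw":-0.2},{"tx":0,"ty":0,"tz":-40,"ax":0,"ay":0,"az":0,"jaw":-0.2},{"tx":20,"ty":0,"tz":-40,"ax":0,"ay":0,"az":0,"jaw":-0.2}]'
python3 -m jog '[{"tx":50,"ty":0,"tz":0,"ax":0,"ay":0.1,"az":0,"jaw":-1},{"tx":50,"ty":0,"tz":0,"ax":0,"ay":0.1,"az":0,"jaw":-1},{"tx":50,"ty":0,"tz":0,"ax":0,"ay":0.1,"az":0,"jaw":-1},{"tx":40,"ty":0,"tz":0,"ax":0,"ay":0.08,"az":0,"jaw":-1},{"tx":0,"ty":0,"tz":0,"ax":0,"ay":0,"az":0,"jaw":-1}]'
python3 - <<'E'
from w import *
s,c,T,W=look('w3',['catch_left_pad','catch_right_pad','cassette','printer'])
np.savez('w3.npz',T=T,**{k:c[k] for k in c})
print(rot(s['ee_rot']).round(3))
c=capture('scene');cv2.imwrite('pics/s3.png',cv2.resize(c['color'][100:300,150:370,::-1],None,fx=2.5,fy=2.5))
T=cam_to_world(c)
for q in ['cover_tab','cover_hinge','cassette','catch_left_pad','catch_right_pad']:
    for r in place_of(q,'scene')[:2]: print(q,round(r['conf'],2),np.round(r['centre']),px(c,r['centre'],T).round(1))
E
```

```text
time_s: 8.85
eef_pos: [671.2, -175.0, 307.6]
ee_rot: [0.189, 0.066, 0.98, -0.013]
force: [-0.7, -0.4, 0.7]
grip_width: 0.602
grip_force: 0.0
time_s: 9.48
eef_pos: [488.9, -150.0, 262.0]
ee_rot: [0.001, 0.068, 0.998, -0.0]
force: [-0.3, -0.5, -0.4]
grip_width: 1.003
grip_force: 0.0
t 9.475 tcp [ 488.9 -150.   262. ] q [ 0.001  0.068  0.998 -0.   ] F [-0.3 -0.5 -0.4] gw 1.0027082066688853 gf 0.0
catch_left_pad 0.56 [278. 241.] [ 562.9 -132.9   89.3]
catch_right_pad 0.59 [223. 242.] [ 556.4 -189.6   88.1]
catch_right_pad 0.32 [278. 242.] [ 564.9 -132.7   88.9]
cassette 0.6 [251. 224.] [ 539.4 -157.8   91.7]
[[-0.991  0.136  0.001]
 [ 0.136  0.991 -0.001]
 [-0.001 -0.001 -1.   ]]
cover_tab 0.82 [276. 181.] [ 716.6 -186.   245. ]
cover_tab 0.19 [131. 252.] [ 472.8 -453.3    8. ]
cover_hinge 0.62 [262. 230.] [ 699.7 -206.8  107.6]
cassette 0.34 [277. 181.] [ 718.3 -184.2  247. ]
```

View pics/w3.png

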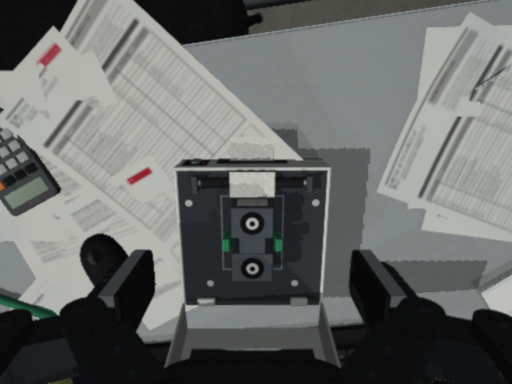

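View pics/s3.png

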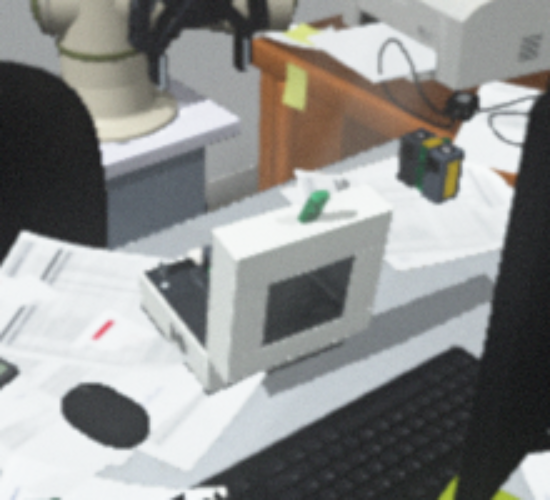

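The cassette is exposed, with its catches at (227,243) and (278,243). The scene crop shows the cover standing open with the tab up at (313,205). Refining the catch positions.

Run:
```python
from h import *
c=dict(np.load('w3.npz'));T=c['T'];W=cloud(c,T)
hsv=cv2.cvtColor(c['color'],cv2.COLOR_RGB2HSV)
sub=np.zeros((384,512),bool);sub[200:290,205:300]=1
g=sub&(hsv[...,0]>60)&(hsv[...,0]<95)&(hsv[...,1]>90)
v,u=np.nonzero(g)
ax=np.array([.991,-.136]);ay=np.array([.136,.991])
for n,m in (('R',u<252),('L',u>252)):
    uu,vv=u[m],v[m];P=np.array([ray(c,(a,b),T,88.) for a,b in zip(uu,vv)]);Q=W[vv,uu]
    print(n,len(P),'u',uu.min(),uu.max(),'v',vv.min(),vv.max(),'ray88',P.mean(0).round(1),'x',(P[:,:2]@ax).min().round(1),(P[:,:2]@ax).max().round(1),'y',(P[:,:2]@ay).min().round(1),(P[:,:2]@ay).max().round(1),'depthz',np.nanpercentile(Q[:,2],[10,50,90]).round(1))
tcp=np.array([488.9,-150.0]);print('tcp x,y',tcp@ax,tcp@ay)
# printer frame edge: bright rim columns
for uv in [(178,168),(329,168),(182,303),(324,303)]:
    p=px(c,uv,T);print(uv,p.round(1),(p[:2]@ax).round(1),(p[:2]@ay).round(1))
# deck holes
```

```text
R 187 u 222 233 v 230 251 ray88 [ 556.6 -185.6   88. ] x 564.3 588.1 y -113.5 -101.7 depthz [66.5 84.9 88.9]
L 194 u 270 282 v 229 251 ray88 [ 563.6 -133.8   88. ] x 563.2 588.1 y -63.2 -50.4 depthz [57.6 84.  88.8]
tcp x,y 504.89989999999995 -82.1596
(178, 168) [ 478.6 -228.3   57.8] 505.3 -161.1
(329, 168) [500.7 -68.1  57.5] 505.5 0.6
(182, 303) [ 659.8 -265.5   31.5] 689.9 -173.4
(324, 303) [ 7.075e+02 -7.720e+01 -1.000e-01] 711.7 19.7
```

```bash
python3 -m jog '[{"tx":-40,"ty":0.5,"tz":0,"ax":0,"ay":0,"az":0,"jaw":-1},{"tx":-35,"ty":0,"tz":20,"ax":0,"ay":0,"az":0,"jaw":-1},{"tx":0,"ty":0,"tz":50,"ax":0,"ay":0,"az":0,"jaw":-1},{"tx":0,"ty":0,"tz":30,"ax":0,"ay":0,"az":0,"jaw":-1},{"tx":0,"ty":0,"tz":0,"ax":0,"ay":0,"az":0,"jaw":-1}]' 30
python3 - <<'E'
from w import *
s,c,T,W=look('w4',['catch_left_pad','catch_right_pad','cassette'])
hsv=cv2.cvtColor(c['color'],cv2.COLOR_RGB2HSV)
ax=np.array([.991,-.136]);ay=np.array([.136,.991]);q=W[...,:2]
X=q@ax;Y=q@ay;g=(abs(X-580)<30)&(abs(Y+82)<50)&(W[...,2]>50)&(W[...,2]<100)&(hsv[...,0]>60)&(hsv[...,0]<95)&(hsv[...,1]>90)
for n,m in (('R',g&(Y<-82)),('L',g&(Y>-82))):
    if m.any(): print(n,m.sum(),np.nanpercentile(X[m],[2,50,98]).round(1),np.nanpercentile(Y[m],[2,50,98]).round(1),np.nanpercentile(W[m][:,2],[2,50,98]).round(1),np.argwhere(m).min(0),np.argwhere(m).max(0))
t=np.array(s['eef_pos'][:2]);print('tcp',t@ax,t@ay)
E
```

```text
time_s: 10.65
eef_pos: [563.4, -159.4, 158.7]
ee_rot: [-0.002, 0.068, 0.998, 0.001]
force: [0.4, -1.6, 0.4]
grip_width: 1.004
grip_force: 0.0
t 10.65 tcp [ 563.4 -159.4  158.7] q [-0.002  0.068  0.998  0.001] F [ 0.4 -1.6  0.4] gw 1.0036600304041157 gf 0.0
catch_left_pad 0.85 [294. 206.] [ 566.  -130.3   88.3]
catch_right_pad 0.87 [207. 206.] [ 558.2 -189.2   88.5]
cassette 0.56 [251. 184.] [ 546.4 -157.4   90.7]
cassette 0.16 [ 64. 249.] [ 599.3 -335.9   26.8]
R 429 [573.8 580.3 595.3] [-113.8 -108.  -102.9] [55.9 86.3 89.6] [190 204] [219 225]
L 437 [573.7 580.3 598.8] [-61.5 -56.1 -46.3] [55.4 86.  89.7] [190 275] [219 297]
tcp 580.0258693103538 -81.32511027983873
```

View pics/w4.png

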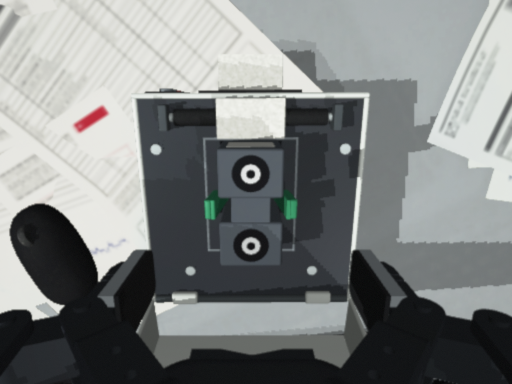

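Catches at (210,207) and (290,207) are centred between the fingers, to within 1 mm. Descending and squeezing.

```bash
python3 -m jog '[{"tx":0,"ty":-0.5,"tz":30,"ax":0,"ay":0,"az":0,"jaw":-1},{"tx":0,"ty":0,"tz":35,"ax":0,"ay":0,"az":0,"jaw":-1},{"tx":0,"ty":0,"tz":25,"ax":0,"ay":0,"az":0,"jaw":-1},{"tx":0,"ty":0,"tz":10,"ax":0,"ay":0,"az":0,"jaw":-1},{"tx":0,"ty":0,"tz":0,"ax":0,"ay":0,"az":0,"jaw":-1}]' 30
python3 -m jog '[{"tx":0,"ty":0,"tz":0,"ax":0,"ay":0,"az":0,"jaw":1},{"tx":0,"ty":0,"tz":0,"ax":0,"ay":0,"az":0,"jaw":1},{"tx":0,"ty":0,"tz":0,"ax":0,"ay":0,"az":0,"jaw":1},{"tx":0,"ty":0,"tz":0,"ax":0,"ay":0,"az":0,"jaw":1},{"tx":0,"ty":0,"tz":0,"ax":0,"ay":0,"az":0,"jaw":1}]' 30
```

```text
time_s: 11.48
eef_pos: [564.5, -160.5, 61.3]
ee_rot: [0.0, 0.068, 0.998, -0.0]
force: [0.0, -0.1, 0.4]
grip_width: 0.998
grip_force: 0.0
time_s: 12.1
eef_pos: [565.0, -160.6, 62.2]
ee_rot: [0.001, 0.068, 0.998, -0.001]
force: [-0.0, 1.2, 8.0]
grip_width: 0.507
grip_force: 30.5
```

```bash
python3 -m jog '[{"tx":0,"ty":0,"tz":-2,"ax":0,"ay":0,"az":0,"jaw":1},{"tx":0,"ty":0,"tz":-3,"ax":0,"ay":0,"az":0,"jaw":1},{"tx":0,"ty":0,"tz":0,"ax":0,"ay":0,"az":0,"jaw":1}]' 45
```

```text
time_s: 12.48
eef_pos: [564.1, -160.3, 65.6]
ee_rot: [0.0, 0.068, 0.998, -0.0]
force: [0.5, -0.6, -1.9]
grip_width: 0.503
grip_force: 45.9
```

```bash
python3 -m jog '[{"tx":0,"ty":0,"tz":-8,"ax":0,"ay":0,"az":0,"jaw":1},{"tx":0,"ty":0,"tz":-12,"ax":0,"ay":0,"az":0,"jaw":1},{"tx":0,"ty":0,"tz":-12,"ax":0,"ay":0,"az":0,"jaw":1},{"tx":0,"ty":0,"tz":-12,"ax":0,"ay":0,"az":0,"jaw":1},{"tx":0,"ty":0,"tz":-12,"ax":0,"ay":0,"az":0,"jaw":1}]'
python3 -m jog '[{"tx":0,"ty":0,"tz":-15,"ax":0,"ay":0,"az":0,"jaw":1},{"tx":0,"ty":0,"tz":-18,"ax":0,"ay":0,"az":0,"jaw":1},{"tx":0,"ty":0,"tz":-20,"ax":0,"ay":0,"az":0,"jaw":1},{"tx":0,"ty":0,"tz":-20,"ax":0,"ay":0,"az":0,"jaw":1},{"tx":0,"ty":0,"tz":-20,"ax":0,"ay":0,"az":0,"jaw":1}]'
python3 -m jog '[{"tx":0,"ty":0,"tz":-25,"ax":0,"ay":0,"az":0,"jaw":1},{"tx":0,"ty":0,"tz":-25,"ax":0,"ay":0,"az":0,"jaw":1},{"tx":0,"ty":0,"tz":-25,"ax":0,"ay":0,"az":0,"jaw":1},{"tx":0,"ty":0,"tz":-20,"ax":0,"ay":0,"az":0,"jaw":1},{"tx":0,"ty":0,"tz":-10,"ax":0,"ay":0,"az":0,"jaw":1}]'
python3 -m jog '[{"tx":0,"ty":0,"tz":0,"ax":0,"ay":0,"az":0,"jaw":1},{"tx":0,"ty":0,"tz":0,"ax":0,"ay":0,"az":0,"jaw":1},{"tx":0,"ty":0,"tz":0,"ax":0,"ay":0,"az":0,"jaw":1},{"tx":0,"ty":0,"tz":0,"ax":0,"ay":0,"az":0,"jaw":1}]'
python3 - <<'E'
from h import *
c=capture('scene');cv2.imwrite('pics/s5.png',cv2.resize(c['color'][60:300,150:400,::-1],None,fx=2.4,fy=2.4))
T=cam_to_world(c)
for q in ['cover_tab','cassette','mouse','spare_cassette']:
    for r in place_of(q,'scene')[:1]: print(q,round(r['conf'],2),np.round(r['centre']),px(c,r['centre'],T).round(1))
E
```

```text
time_s: 13.1
eef_pos: [564.2, -160.3, 122.5]
ee_rot: [0.0, 0.068, 0.998, -0.0]
force: [0.4, -0.4, -2.8]
grip_width: 0.5
grip_force: 46.3
time_s: 13.72
eef_pos: [564.1, -160.3, 215.8]
ee_rot: [0.0, 0.068, 0.998, -0.0]
force: [-0.3, -0.7, -1.8]
grip_width: 0.504
grip_force: 46.3
time_s: 14.35
eef_pos: [564.2, -160.3, 321.1]
ee_rot: [0.001, 0.068, 0.998, -0.0]
force: [-0.0, 0.3, -2.5]
grip_width: 0.504
grip_force: 46.3
time_s: 14.85
eef_pos: [564.1, -160.3, 319.2]
ee_rot: [-0.0, 0.068, 0.998, 0.0]
force: [-0.4, 1.0, -1.8]
grip_width: 0.497
grip_force: 46.3
cover_tab 0.8 [275. 182.] [ 713.4 -185.3  241.3]
cassette 0.65 [243. 143.] [ 596.7 -185.8  290.6]
mouse 0.7 [194. 267.] [ 634.  -360.8   27.3]
spare_cassette 0.9 [322. 175.] [514.3 213.4  21.5]
```

View pics/s5.png

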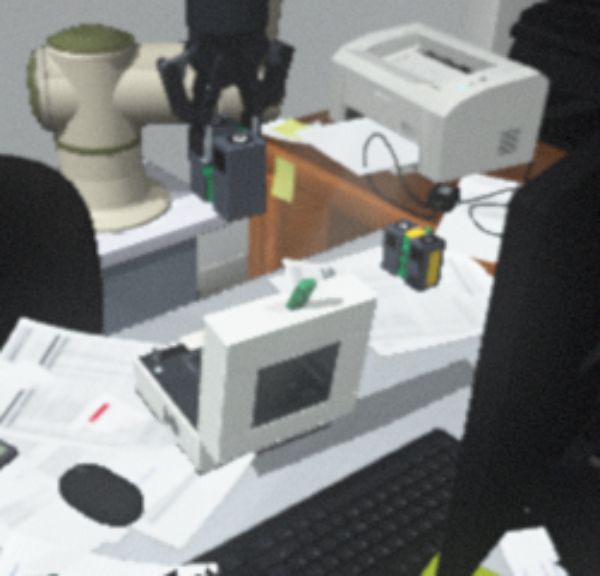

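The cassette hangs level in the gripper at (230,170), well above the open printer. The cover stands open (tab at (300,292)), and the mouse and spare are in place.

```bash
python3 -c "
from rig import *
print(finish_job())"
```

```text
the job is handed in; nothing more can be done
None
```

The job is handed in at about 15 s of the allowed 43 s: the cover is open and staying there, the catches were squeezed flush before lifting, and the cassette is held level and still well above the printer; the mouse and spare cassette didn't move, and the arm never went near the calculator.

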